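Row of spacer blocks to the flip stop

ROBOT

A 6-joint arm with a two-finger parallel gripper is mounted at the origin on the work surface. World frame = base frame: x ahead of the robot, y to its left, z up, the work surface at z = 0. Lengths are in m, angles in rad, forces in N, time in s.
With the tool pointing down it reaches from about 0.225 to 0.725 m from the base axis. Payload 3.1 kg.
Tool frame: the origin (TCP) lies at the very end of the fingers, on their centre line; the grasp point (between the pads) lies 19 mm behind it; z points along the fingers, y is the direction in which the jaws open and shut (so a half turn about z gives the same grasp; the last joint's range is limited). The gripper opens to 85 mm and grips with 20 to 120 N. Pads are 22 mm wide; open, the fingers measure 114 mm over their backs; the gripper's body (76 mm by 85 mm) begins 54 mm behind the grasp point. The pads swing forward as they close: fully open they stand 13 mm farther back than shut.
Start: joints at [-1.253, 0.048, 0.099, 1.622, 0, 1.443], TCP at [0.226, -0.474, 0.231] pointing down, gripper open.
Joint ranges: [-2.91, 2.91], [-0.99, 1.94], [-1.21, 1.42], [-2.12, 2.29], [-1.49, 1.47], [-3.14, 3.14]. Speed limits (rad/s): [2.79, 2.79, 3.14, 3.14, 3.14, 3.14].

INTERFACE

Orientations are given as a unit quaternion [x, y, z, w].
In Python, from station import * gives the robot as it stands. The module is installed in compiled form; this text tells all that it offers.
- The arm moves only by the tool arm_command, never from a script. Its argument "motion" is a list of rows, each an object of numbers: "rx", "ry", "rz": the turn, a rotation vector about the tool's x, y, z in degrees; "dx", "dy", "dz": the shift along the tool's x, y, z in m; "gripper": the closure, from -1 (fully open) to 1 (shut). In form: [{"rx": .., "ry": .., "rz": .., "dx": .., "dy": .., "dz": .., "gripper": ..}, ...]. A call has 1 to 12 rows; each row is the pose to reach, as a shift and turn from the pose measured when the call began, along the tool's axes at that moment; what a row does not reach only later rows make up. A row lasts 1/12 s, in which the tool goes at most 41.7 mm and 7.16 degrees, less where a joint would pass 70% of its speed; a pose out of reach is approached as far as the arm can. A call with a gripper value outside its range is refused whole. The fingers move at their own pace and stop on an object; "newtons" is the grip in N (left out, the last holds). Time passes only in rows, so rows that repeat a pose let the fingers close. It gives the time, the measured TCP pose, the force and the opening at its end, in the units of the state.
- observe(): the state, without advancing time (a new reading comes with each control period).
- snapshot(name): name is "scene" or "top" or "wrist"; returns a dict with "pixels" (420x560x3 uint8, red, green, blue), "depth" (420x560 float32, m along the optical axis (not along the pixel's ray), 0 where there is no reading), "fx", "fy", "cx", "cy" (pixels), "distortion" ([k1, k2, p1, p2, k3] as OpenCV has them; the pictures are not rectified), "rvec" (rotation vector, rad) and "tvec" (3), from world to camera coordinates, as OpenCV has them. Camera axes: x right, y down, z forward; pixel columns grow to the right and rows downward; lengths in m; the calibration is good to about 2 mm. A picture is of the moment at which its call begins.
- finish_job(): hands the job in, once; it reports no verdict.
Trained networks look in a picture, given as the dict that the camera call returned (one of the last four; its "shot" number tells which), for a name from the list of things; names that differ only in an ending like _2 or _b are one class to them, and where a whole thing is asked for, a point or a joint stands for the part that bears it (a point fixed in the world has none). Each returns a list of dicts, best first, with "confidence" (0 to 1); they miss things now and then, are a little off and sometimes report something else, mostly with a low value. They report only what shows in the picture. A call takes as long as a camera call. They do not tell look-alikes from the thing itself.
- outline_of(picture, name): "mask" (420x560 bool, what is visible of it) and "box" ([centre column, centre row, width, height] in pixels, round what is visible of it).
The state is a dict: "time": time; "q": joint angles; "qd": joint speeds; "joint_efforts": joint torques, N m; "eef_pos": TCP position; "tool_rot": TCP orientation; "contact_force": force on the tool from outside, world axes, zero at the start; "wrist_torque": the same for the moment, N m; "gripper_width": opening from 0.0 (shut) to 1.0 (fully open).
Only numpy, scipy, OpenCV 4.12 (cv2) and the standard library are available. Lean on these libraries where they do the work, as an engineer would, in place of code of your own. Each camera call takes 0.05 s, during which the arm holds its last target.

TASK

Get the row of four pine spacer blocks ready for drilling: with a fingertip, swing the red flip stop over until it lies fully down across the rail, then push the row along the rail from behind its tail block, as one train with no gaps opening, until it sits tight against the stop. Only push: do not lift or tip any block, or touch the three leading ones with the fingers. Leave everything else on the bench where it is, and finish with the hand clear.

Things in the scene. Friction and masses are not known exactly. Their poses are not given: they have to be found in the camera images.
- jig: Drilling jig screwed to the bench: plywood base 18 mm thick, 150 mm wide (x from -85 to +65), 420 mm long (y). Origin on the bench surface below the rail's centre line; y runs along the rail towards the flip stop, x across it towards the tall fence. Place and yaw vary. The end of the rail away from the stop is open.
- stop_line (a point): Point on the rail's centre line and channel floor (18 mm above the bench), in the plane of the lowered stop's face that the row meets; jig frame (0, 150, 18) mm. The channel is 45 mm wide; on +x an aluminium fence 22 mm thick stands 27 mm above its floor, on -x a small angle 10 mm. With the row home the tail block's rear face is 160 mm from here.
- flip_stop (a joint): Hinge of the red flip stop (rad). 0 = fully down, against its limit: arm level, reaching from the pin across the rail to the jig's -x. Starts tipped back past upright, 1.92 to 2.13 (1.57 = arm straight up, more = leaning to the jig's +x; limit 2.3). Light friction (0.01 N m) holds it there; pushed towards -x to below about 1.2 it drops by its own weight (70 g).
- stop_pin (a point): Middle of the flip stop's hinge pin, which runs along the rail above the fence; jig frame (34, 160, 63) mm. Steel cheeks on both sides of it reach 75 mm above the bench; a black locking knob (22 mm) is low on the fence's rear, up to 43 mm above the bench.
- stop_nose (a point): Free end of the red arm, 80 mm from the pin: a bar 20 mm wide (along the rail), 10 mm thick. A black foot, 24 x 20 mm and 37 mm long, sits 22 to 46 mm from the pin on the bar's lower side and hangs into the channel when down. With the arm up the foot points to the jig's -x, and the bar's rear (+x) side is free to be pushed.
- block_1: Dressed pine spacer block, 42 mm across the rail (its x), 40 mm along the rail (its y), 35 mm high, about 35 g, pencil cross on its top. Origin at the centre of its underside. Leading block of the row, nearest the stop. The row starts touching, 50 to 110 mm short of the stop.
- block_2: Dressed pine spacer block, 42 mm across the rail (its x), 40 mm along the rail (its y), 35 mm high, about 35 g, pencil cross on its top. Origin at the centre of its underside. Second in the row.
- block_3: Dressed pine spacer block, 42 mm across the rail (its x), 40 mm along the rail (its y), 35 mm high, about 35 g, pencil cross on its top. Origin at the centre of its underside. Third in the row.
- block_4: Dressed pine spacer block, 42 mm across the rail (its x), 40 mm along the rail (its y), 35 mm high, about 35 g, pencil cross on its top. Origin at the centre of its underside. Tail block, farthest from the stop: its free rear face (20 mm from its centre, towards the jig's -y) is the one to push on.
- bird_box: Partly assembled bird box, 132 x 150 mm and 235 mm high, open in front and above; at the left; a bystander. Origin under its centre.
- front_panel: Front board of the bird box with a 32 mm entrance hole, 190 x 126 x 12 mm, lying at the back; a bystander. Origin under its centre.
- gear_drill: Steel hand drill with gear wheel and crank, about 325 mm long, up to 83 mm high, lying at the back; a bystander. Origin under its gear frame.
- clamp: Black plastic spring clamp, 160 x 70 x 26 mm, lying on the bench behind the jig's fence; a bystander. Origin under its pivot.
- jar: Empty glass jar, 78 mm diameter, 105 mm high, stands on the bench near the work; a bystander. Origin under its centre.
- glue: White glue bottle, 58 mm diameter, 155 mm high, stands on the bench near the work; a bystander. Origin under its centre.
- pencil: Green carpenter's pencil, 175 x 13 x 7 mm, lying on the plywood in front of the rail, about 65 mm from its centre line; a bystander. Origin under its centre.
Things that resemble listed ones, but are neither listed nor needed, are in the scene too. What is shaped like the block_4 but blue or yellow is not meant.

How it is judged:
On the way, in this order (a step that is already met when the one before it is completed fails the run):
1. the flip stop lies fully down across the rail (value of joint flip_stop below 0.06 rad), for 0.2 s.
2. the whole row sits tight against the stop (y of block_1 in the frame of jig between 0.125 and 0.133 m and x of block_1 in the frame of jig between -0.006 and 0.006 m and z of block_1 in the frame of jig between 0.014 and 0.022 m and angle between each of block_1, block_2, block_3, block_4's own z axis and vertical below 0.08 rad and y of block_2 in the frame of jig between 0.085 and 0.093 m and x of block_2 in the frame of jig between -0.006 and 0.006 m and z of block_2 in the frame of jig between 0.014 and 0.022 m and y of block_3 in the frame of jig between 0.045 and 0.053 m and x of block_3 in the frame of jig between -0.006 and 0.006 m and z of block_3 in the frame of jig between 0.014 and 0.022 m and y of block_4 in the frame of jig between 0.005 and 0.013 m and x of block_4 in the frame of jig between -0.006 and 0.006 m and z of block_4 in the frame of jig between 0.014 and 0.022 m), for 0.2 s.
At the end, for the whole second after the job is handed in: The flip stop is down (within 0.06 rad); the four blocks stand in the channel in their order, flat on its floor, each within 5 mm of its place in a closed row against the stop, at rest (all of step 2 and value of joint flip_stop below 0.06 rad and linear speed of each of block_1, block_2, block_3, block_4 below 0.01 m/s); the robot touches nothing.
It fails at once if a block is lifted (over 8 mm) or tipped (over 0.3 rad) (z of any of block_1, block_2, block_3, block_4 in the frame of jig above 0.026 m or angle between any of block_1, block_2, block_3, block_4's own z axis and vertical above 0.3 rad).
It fails at once if the train comes apart: a gap of more than 8 mm between neighbouring blocks (distance between block_1 and block_2 above 0.048 m or distance between block_2 and block_3 above 0.048 m or distance between block_3 and block_4 above 0.048 m).
It fails at once if the fingers push on one of the three leading blocks (contact force between the fingers and block_1 above 1 N or contact force between the fingers and block_2 above 1 N or contact force between the fingers and block_3 above 1 N).
It fails at once if a bystander is moved more than 20 mm (distance of any of bird_box, front_panel, gear_drill, clamp, jar, glue, pencil from where it was at the start of the episode above 0.02 m).
It also fails if it takes over 48 s, if anything falls off the work surface, if the arm or the gripper's body presses on something with over 40 N, if the wrist force passes 120 N, or if a joint passes its speed limit or range.

## Working session

There is one attempt and no reset: what is moved stays moved. The work goes in short steps, Python scripts to look and compute and a tool call to move; the robot and the scene stay as the last step left them, time stands still between calls to the robot, and variables do not carry over. Pictures are saved under pics/ and viewed, and the job is handed in when it is done.

Besides the shell and the picture viewer there is one more tool, called as name([rows], argument=value, ...), one row to a line, values as JSON. arm_command: Moves the arm, as the interface text tells. Its arguments: {"type":"object","properties":{"motion":{"type":"array"},"newtons":{"type":"number"}},"required":["motion"]}

```bash
mkdir -p pics; cat > h.py <<'E'
from station import *
import numpy as np, cv2
from scipy.spatial.transform import Rotation as R
def save(p,n): cv2.imwrite(f'pics/{n}.png',p['pixels'][:,:,::-1])
def cam(p):
    K=np.array([[p['fx'],0,p['cx']],[0,p['fy'],p['cy']],[0,0,1.]]);return K,np.array(p['distortion'],float),cv2.Rodrigues(np.array(p['rvec'],float))[0],np.array(p['tvec'],float).ravel()
def pts(p,uv,z=None):
    """uv Nx2 -> world; from depth, or intersect plane z"""
    K,D,Rm,t=cam(p);uv=np.array(uv,float).reshape(-1,2)
    n=cv2.undistortPoints(uv.reshape(-1,1,2),K,D).reshape(-1,2)
    r=np.c_[n,np.ones(len(n))]
    if z is None:
        d=p['depth'][uv[:,1].round().astype(int),uv[:,0].round().astype(int)]
        return (r*d[:,None]-t)@Rm
    c=-Rm.T@t; w=r@Rm
    return c+w*((z-c[2])/w[:,2])[:,None]
def proj(p,X):
    K,D,Rm,t=cam(p);return cv2.projectPoints(np.array(X,float).reshape(-1,1,3),Rm,t,K,D)[0].reshape(-1,2)
def cloud(p):
    v,u=np.mgrid[0:420,0:560];uv=np.c_[u.ravel(),v.ravel()]
    return pts(p,uv).reshape(420,560,3)
E
python3 - <<'E'
from h import *
for n in ['scene','top']:
    p=snapshot(n);save(p,n+'1')
    import pickle;pickle.dump(p,open(n+'1.pkl','wb'))
    for o in ['jig','flip_stop','block_1','pencil','jar','glue','clamp','stop_nose']:
        for r in outline_of(p,o): print(n,o,round(r['confidence'],2),np.round(r['box']),np.round(np.median(pts(p,np.argwhere(r['mask'])[:,::-1]),0),3))
print(observe())
E
```

```text
scene jig 0.81 [250. 221. 123.  96.] [ 0.522 -0.049  0.019]
scene flip_stop 0.52 [296. 184.  15.  16.] [0.508 0.11  0.11 ]
scene block_1 0.69 [188. 292.  21.  21.] [ 0.638 -0.336  0.033]
scene block_1 0.61 [248. 216.  14.  11.] [ 0.507 -0.066  0.052]
scene block_1 0.57 [239. 226.  17.  16.] [ 0.516 -0.105  0.052]
scene block_1 0.45 [260. 210.  18.   9.] [ 0.502 -0.027  0.052]
scene block_1 0.45 [227. 232.  15.  17.] [ 0.521 -0.149  0.05 ]
scene pencil 0.56 [237. 211.  46.  28.] [ 0.443 -0.082  0.024]
scene jar 0.69 [394. 162.  70.  82.] [0.631 0.39  0.13 ]
scene jar 0.6 [249. 222. 126. 100.] [ 0.518 -0.05   0.019]
scene glue 0.84 [342. 132.  17.  36.] [0.375 0.388 0.085]
scene clamp 0.65 [266. 257.  45.  35.] [ 0.628 -0.072  0.02 ]
scene stop_nose 0.7 [298. 184.  19.  17.] [0.508 0.11  0.11 ]
top jig 0.88 [293. 234. 169.  84.] [ 0.484 -0.018  0.019]
top jig 0.27 [222. 222.  12.  32.] [0.508 0.114 0.116]
top flip_stop 0.53 [223. 222.  14.  32.] [0.508 0.114 0.116]
top block_1 0.82 [329. 302.  24.  19.] [ 0.318 -0.141  0.034]
top block_1 0.76 [284. 232.  20.  21.] [ 0.495 -0.027  0.052
[... 610 characters left out ...]
': 0.9, 'q': array([-1.25281989e+00,  4.79314036e-02,  9.92382321e-02,  1.62201535e+00,
       -4.16531728e-05,  1.44303430e+00]), 'qd': array([ 6.94720510e-04,  1.28441003e-03,  5.53407723e-05, -1.66339218e-03,
        3.40148910e-04,  5.73655801e-04]), 'joint_efforts': array([-1.20638915e-04, -3.38638937e+01,  3.20157874e+01,  7.61424635e-04,
       -2.42949818e-04,  5.71461598e-06]), 'eef_pos': array([ 0.22633445, -0.47370471,  0.23136647]), 'tool_rot': array([ 9.75267281e-01,  2.21028794e-01, -1.65630650e-05,  4.56844664e-05]), 'contact_force': array([-0.91110454,  0.31471363, -0.72850905]), 'wrist_torque': array([0.02655181, 0.00126622, 0.05703936]), 'gripper_width': 1.0024844986046058}
```

```bash
python3 - <<'E'
from h import *
import pickle
for n in ['scene','top']:
    p=pickle.load(open(n+'1.pkl','rb'))
    q=p['pixels'][120:330,170:450] if n=='top' else p['pixels'][120:330,150:430]
    cv2.imwrite(f'pics/{n}c.png',cv2.resize(q,None,fx=2.8,fy=2.8,interpolation=cv2.INTER_CUBIC)[:,:,::-1])
E
```

```text
(no output)
```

View pics/topc.png

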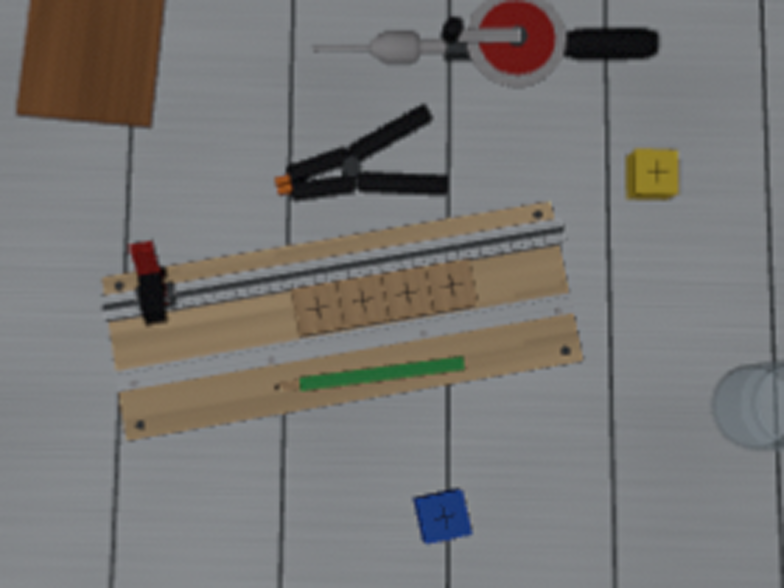

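View pics/scenec.png

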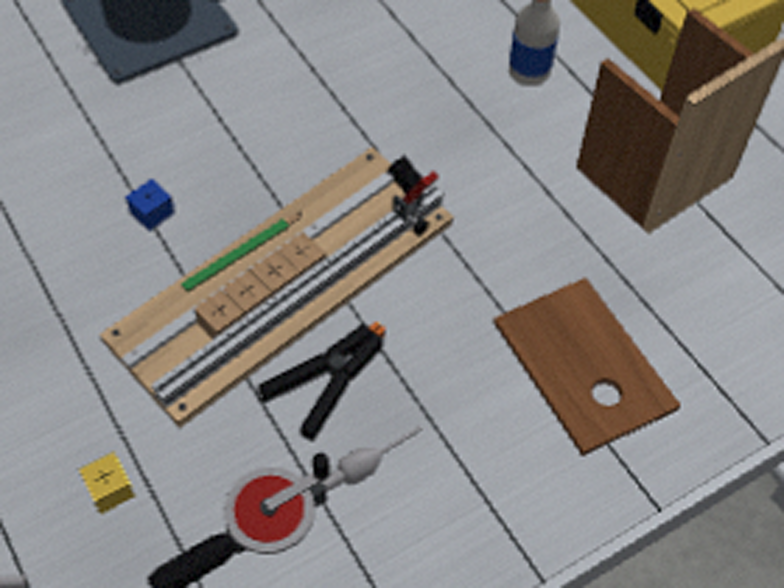

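View pics/top1.png

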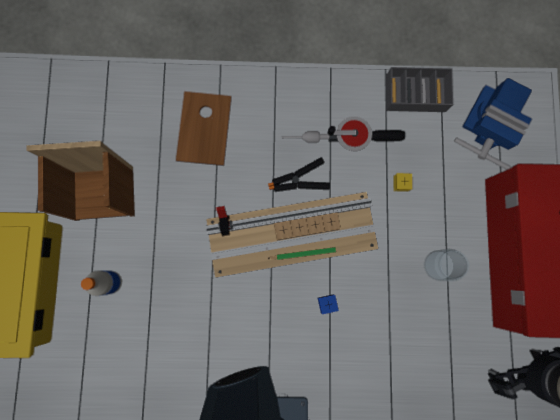

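The top picture shows the jig with the stop at about (222,222) and the row at (280..338, 226). The pencil is in front of the row and the clamp is behind the fence. Next I fit the jig pose.

```bash
cat >> h.py <<'E'
import pickle
E
python3 - <<'E'
from h import *
p=pickle.load(open('top1.pkl','rb'))
C=cloud(p)
m=(C[...,2]>0.012)&(C[...,2]<0.024)&(p['depth']>0)
m[:185]=0;m[285:]=0;m[:,:195]=0;m[:,390:]=0
n,l,st,_=cv2.connectedComponentsWithStats(m.astype(np.uint8))
big=np.zeros_like(m)
for i in range(1,n):
    if st[i,4]>150: big|=l==i
P=C[big][:,:2].astype(np.float32)
print(cv2.minAreaRect(P), len(P))
# pixel corners
c=pts(p,np.array([[103,277],[550,202],[582,358],[126,440]])/2.8+[170,120],0.018);print(c)
print([np.linalg.norm(c[i]-c[(i+1)%4]) for i in range(4)])
# crosses
k=pts(p,np.array([[319,307],[364,299],[407,293],[452,286]])/2.8+[170,120],0.053);print(k)
d=k[0]-k[3];print('yaw blocks',np.arctan2(-d[0],d[1]))
# red arm points
r=p['pixels'].astype(int);rm=(r[...,0]>90)&(r[...,1]<50)&(r[...,2]<50);rm[:,:200]=0;rm[:,250:]=0;rm[:195]=0;rm[245:]=0
print('red',np.round(C[rm],3))
E
```

```text
((0.4901946187019348, -0.05141220986843109), (0.15003255009651184, 0.41951656341552734), 10.979940414428711) 6248
[[ 0.52270235  0.16622164  0.018     ]
 [ 0.60132929 -0.24287225  0.018     ]
 [ 0.45816832 -0.27036105  0.018     ]
 [ 0.3768755   0.13936681  0.018     ]]
[np.float64(0.4165813401098334), np.float64(0.1457761876646204), np.float64(0.41771454306718164), np.float64(0.14827896364762813)]
[[ 0.4960544  -0.02981642  0.053     ]
 [ 0.50399509 -0.06953308  0.053     ]
 [ 0.51014854 -0.10760445  0.053     ]
 [ 0.51725275 -0.14753243  0.053     ]]
yaw blocks 0.1781708212988375
red [[0.54  0.114 0.132]
 [0.537 0.128 0.137]
 [0.538 0.126 0.134]
 [0.537 0.123 0.135]
 [0.538 0.121 0.134]
 [0.538 0.119 0.131]
 [0.538 0.116 0.134]
 [0.538 0.114 0.133]
 [0.535 0.128 0.134]
 [0.535 0.126 0.133]
 [0.535 0.123 0.136]
 [0.535 0.121 0.135]
 [0.535 0.119 0.134]
 [0.535 0.116 0.137]
 [0.535 0.114 0.135]
 [0.536 0.112 0.134]
 [0.532 0.127 0.138]
 [0.532 0.125 0.137]
 [0.533 0.123 0.136]
 [0.532 0.12  0.139]
 [0.532 0.118 0.139]
 [0.532 0.116 0.139]
 [0.533 0.114 0.137]
 [0.53  0.127 0.137]
 [0.53  0.125 0.137]
 [0.529 0.128 0.131]]
```

```bash
cat >> h.py <<'E'
yaw=np.deg2rad(10.95); O=np.array([0.5000,-0.0495,0]); RJ=R.from_euler('z',yaw)
def j2w(a): return RJ.apply(np.array(a,float))+O
def w2j(a): return RJ.inv().apply(np.array(a,float)-O)
def go(jig):
    s=observe();T=R.from_quat(s['tool_rot']);w=j2w(jig)
    Tg=RJ*R.from_quat([1,0,0,0])
    print('jig tcp',w2j(s['eef_pos']).round(4),'shift',T.inv().apply(w-s['eef_pos']).round(4),'rot',(T.inv()*Tg).as_rotvec(degrees=True).round(2),'F',s['contact_force'].round(2),s['time'],s['gripper_width'])
E
python3 - <<'E'
from h import *
go([.110,.160,.231]); go([.110,.160,.112])
E
```

```text
jig tcp [-0.3493 -0.3645  0.2314] shift [ 5.766e-01 -3.919e-01  3.000e-04] rot [1.000e-02 0.000e+00 1.459e+01] F [-0.91  0.31 -0.73] 0.9 1.0024844986046058
jig tcp [-0.3493 -0.3645  0.2314] shift [ 0.5766 -0.3919  0.1193] rot [1.000e-02 0.000e+00 1.459e+01] F [-0.91  0.31 -0.73] 0.9 1.0024844986046058
```

arm_command([
  {"rz": 7, "dx": 0.035, "dy": -0.024, "dz": 0, "gripper": 1},
  {"rz": 14.6, "dx": 0.068, "dy": -0.046, "dz": 0, "gripper": 1},
  {"rz": 14.6, "dx": 0.102, "dy": -0.069, "dz": 0, "gripper": 1},
  {"rz": 14.6, "dx": 0.136, "dy": -0.092, "dz": 0, "gripper": 1},
  {"rz": 14.6, "dx": 0.17, "dy": -0.115, "dz": 0, "gripper": 1},
  {"rz": 14.6, "dx": 0.204, "dy": -0.138, "dz": 0, "gripper": 1},
  {"rz": 14.6, "dx": 0.238, "dy": -0.161, "dz": 0, "gripper": 1},
  {"rz": 14.6, "dx": 0.272, "dy": -0.184, "dz": 0, "gripper": 1},
  {"rz": 14.6, "dx": 0.306, "dy": -0.207, "dz": 0, "gripper": 1},
  {"rz": 14.6, "dx": 0.34, "dy": -0.23, "dz": 0, "gripper": 1},
  {"rz": 14.6, "dx": 0.374, "dy": -0.254, "dz": 0, "gripper": 1},
  {"rz": 14.6, "dx": 0.4, "dy": -0.272, "dz": 0, "gripper": 1},
], newtons=60)

```text
validation failed for argument at $.mo...
```

```bash
python3 - <<'E'
from h import *
go([.110,.160,.231]); go([.110,.160,.112])
E
```

```text
jig tcp [-0.3493 -0.3645  0.2314] shift [ 5.766e-01 -3.919e-01  3.000e-04] rot [1.000e-02 0.000e+00 1.459e+01] F [-0.91  0.31 -0.73] 0.9 1.0024844986046058
jig tcp [-0.3493 -0.3645  0.2314] shift [ 0.5766 -0.3919  0.1193] rot [1.000e-02 0.000e+00 1.459e+01] F [-0.91  0.31 -0.73] 0.9 1.0024844986046058
```

arm_command([
  {"rx": 0, "ry": 0, "rz": 7, "dx": 0.034, "dy": -0.023, "dz": 0, "gripper": 1},
  {"rx": 0, "ry": 0, "rz": 14.6, "dx": 0.068, "dy": -0.046, "dz": 0, "gripper": 1},
  {"rx": 0, "ry": 0, "rz": 14.6, "dx": 0.102, "dy": -0.069, "dz": 0, "gripper": 1},
  {"rx": 0, "ry": 0, "rz": 14.6, "dx": 0.136, "dy": -0.092, "dz": 0, "gripper": 1},
  {"rx": 0, "ry": 0, "rz": 14.6, "dx": 0.17, "dy": -0.115, "dz": 0, "gripper": 1},
  {"rx": 0, "ry": 0, "rz": 14.6, "dx": 0.204, "dy": -0.138, "dz": 0, "gripper": 1},
  {"rx": 0, "ry": 0, "rz": 14.6, "dx": 0.238, "dy": -0.161, "dz": 0, "gripper": 1},
  {"rx": 0, "ry": 0, "rz": 14.6, "dx": 0.272, "dy": -0.184, "dz": 0, "gripper": 1},
  {"rx": 0, "ry": 0, "rz": 14.6, "dx": 0.306, "dy": -0.207, "dz": 0, "gripper": 1},
  {"rx": 0, "ry": 0, "rz": 14.6, "dx": 0.34, "dy": -0.23, "dz": 0, "gripper": 1},
  {"rx": 0, "ry": 0, "rz": 14.6, "dx": 0.374, "dy": -0.254, "dz": 0, "gripper": 1},
  {"rx": 0, "ry": 0, "rz": 14.6, "dx": 0.4, "dy": -0.272, "dz": 0, "gripper": 1},
], newtons=60)

```text
time: 1.9
eef_pos: [0.471, -0.0529, 0.2315]
tool_rot: [0.995, 0.096, 0.001, -0.0]
contact_force: [-0.2, -0.5, 0.2]
gripper_width: 0.002
```

```bash
python3 - <<'E'
from h import *
go([.110,.160,.231]); go([.110,.160,.112])
E
```

```text
jig tcp [-0.0291  0.0022  0.2315] shift [ 0.1394 -0.1576  0.0008] rot [-0.02 -0.07  0.1 ] F [-0.17 -0.52  0.21] 1.9 0.0021886447449196104
jig tcp [-0.0291  0.0022  0.2315] shift [ 0.1393 -0.1575  0.1198] rot [-0.02 -0.07  0.1 ] F [-0.17 -0.52  0.21] 1.9 0.0021886447449196104
```

arm_command([
  {"rx": 0, "ry": 0, "rz": 0, "dx": 0.027, "dy": -0.03, "dz": 0, "gripper": 1},
  {"rx": 0, "ry": 0, "rz": 0, "dx": 0.054, "dy": -0.06, "dz": 0, "gripper": 1},
  {"rx": 0, "ry": 0, "rz": 0, "dx": 0.081, "dy": -0.09, "dz": 0, "gripper": 1},
  {"rx": 0, "ry": 0, "rz": 0, "dx": 0.108, "dy": -0.12, "dz": 0, "gripper": 1},
  {"rx": 0, "ry": 0, "rz": 0, "dx": 0.13, "dy": -0.145, "dz": 0, "gripper": 1},
  {"rx": 0, "ry": 0, "rz": 0, "dx": 0.139, "dy": -0.1575, "dz": 0.01, "gripper": 1},
  {"rx": 0, "ry": 0, "rz": 0, "dx": 0.139, "dy": -0.1575, "dz": 0.04, "gripper": 1},
  {"rx": 0, "ry": 0, "rz": 0, "dx": 0.139, "dy": -0.1575, "dz": 0.07, "gripper": 1},
  {"rx": 0, "ry": 0, "rz": 0, "dx": 0.139, "dy": -0.1575, "dz": 0.1, "gripper": 1},
  {"rx": 0, "ry": 0, "rz": 0, "dx": 0.139, "dy": -0.1575, "dz": 0.118, "gripper": 1},
  {"rx": 0, "ry": 0, "rz": 0, "dx": 0.139, "dy": -0.1575, "dz": 0.12, "gripper": 1},
])

```text
time: 2.82
eef_pos: [0.5732, 0.1275, 0.1056]
tool_rot: [0.995, 0.096, -0.005, 0.0]
contact_force: [-1.1, -0.3, -1.2]
gripper_width: -0.004
```

```bash
python3 - <<'E'
from h import *
go([.110,.160,.112]);p=snapshot('wrist');save(p,'w1');p=snapshot('scene');cv2.imwrite('pics/s2.png',cv2.resize(p['pixels'][100:290,190:400],None,fx=3.5,fy=3.1)[:,:,::-1])
E
```

```text
jig tcp [0.1055 0.1599 0.1056] shift [ 0.0045 -0.0001 -0.0065] rot [-0.05  0.55  0.08] F [-1.08 -0.3  -1.18] 2.8167 -0.004404636393249255
```

View pics/w1.png

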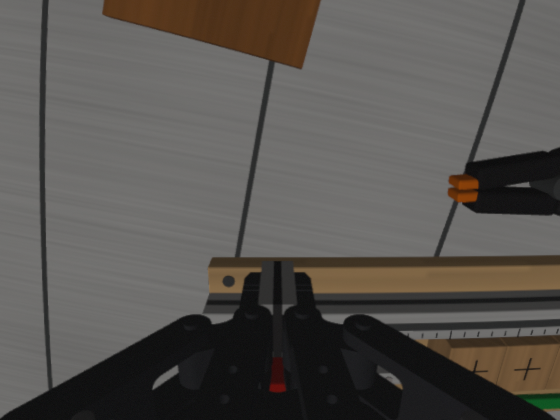

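View pics/s2.png

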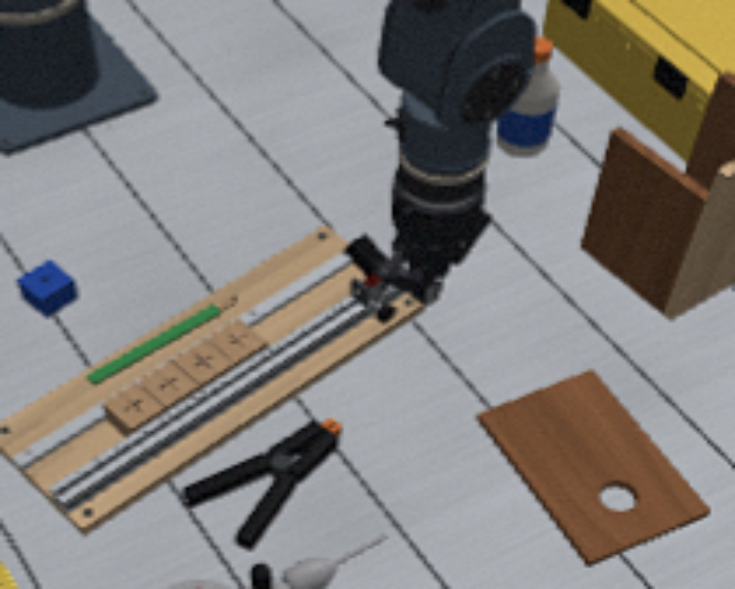

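The wrist picture shows the closed fingers, centred at column 277, behind the red nose at (277,372). The scene view agrees. I'll sweep towards -x.

arm_command([
  {"rx": 0, "ry": 0.5, "rz": 0, "dx": -0.01, "dy": 0, "dz": -0.006, "gripper": 1},
  {"rx": 0, "ry": 0.5, "rz": 0, "dx": -0.02, "dy": 0, "dz": -0.006, "gripper": 1},
  {"rx": 0, "ry": 0.5, "rz": 0, "dx": -0.03, "dy": 0, "dz": -0.006, "gripper": 1},
  {"rx": 0, "ry": 0.5, "rz": 0, "dx": -0.04, "dy": 0, "dz": -0.006, "gripper": 1},
  {"rx": 0, "ry": 0.5, "rz": 0, "dx": -0.05, "dy": 0, "dz": -0.006, "gripper": 1},
  {"rx": 0, "ry": 0.5, "rz": 0, "dx": -0.06, "dy": 0, "dz": -0.006, "gripper": 1},
  {"rx": 0, "ry": 0.5, "rz": 0, "dx": -0.068, "dy": 0, "dz": -0.006, "gripper": 1},
  {"rx": 0, "ry": 0.5, "rz": 0, "dx": -0.076, "dy": 0, "dz": -0.006, "gripper": 1},
  {"rx": 0, "ry": 0.5, "rz": 0, "dx": -0.084, "dy": 0, "dz": -0.006, "gripper": 1},
  {"rx": 0, "ry": 0.5, "rz": 0, "dx": -0.092, "dy": 0, "dz": -0.006, "gripper": 1},
  {"rx": 0, "ry": 0.5, "rz": 0, "dx": -0.1, "dy": 0, "dz": -0.006, "gripper": 1},
  {"rx": 0, "ry": 0.5, "rz": 0, "dx": -0.105, "dy": 0, "dz": -0.006, "gripper": 1},
])

```text
time: 3.92
eef_pos: [0.4719, 0.1076, 0.1167]
tool_rot: [0.995, 0.096, 0.003, -0.001]
contact_force: [1.0, 0.2, -0.6]
gripper_width: -0.0
```

```bash
python3 - <<'E'
from h import *
go([-.01,-.17,.180]);p=snapshot('scene');cv2.imwrite('pics/s3.png',cv2.resize(p['pixels'][100:290,190:400],None,fx=3.5,fy=3.1)[:,:,::-1])
E
```

```text
jig tcp [0.0023 0.1596 0.1167] shift [-0.0123  0.3295 -0.0635] rot [-0.03 -0.35  0.07] F [ 1.03  0.2  -0.56] 3.9167 -3.2112812979402894e-05
```

View pics/s3.png

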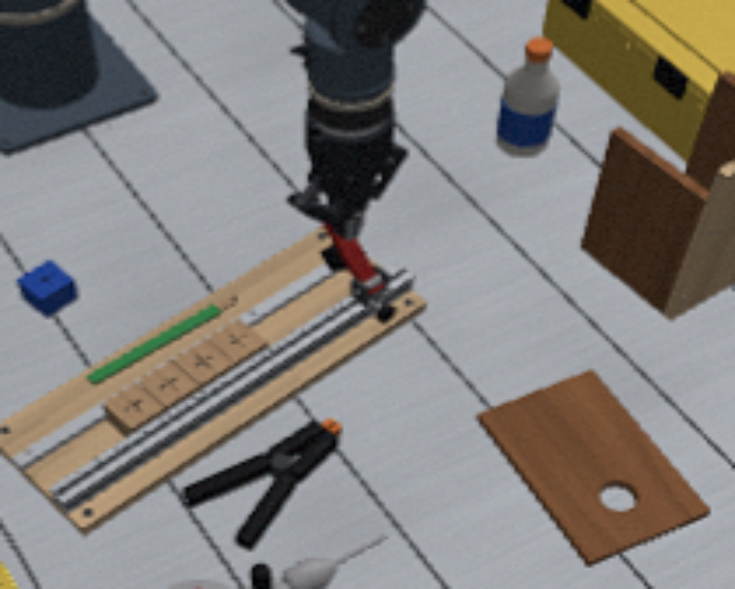

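arm_command([
  {"rx": 0, "ry": 0, "rz": 0, "dx": 0, "dy": 0, "dz": -0.03, "gripper": 1},
  {"rx": 0, "ry": -0.4, "rz": 0, "dx": 0, "dy": 0, "dz": -0.06, "gripper": 1},
  {"rx": 0, "ry": -0.4, "rz": 0, "dx": 0, "dy": 0, "dz": -0.063, "gripper": 1},
])

```text
time: 4.22
eef_pos: [0.4737, 0.1077, 0.185]
tool_rot: [0.995, 0.096, 0.003, -0.0]
contact_force: [0.3, 0.2, 2.2]
gripper_width: -0.004
```

```bash
python3 - <<'E'
from h import *
go([0,-.17,.180]);p=snapshot('scene');cv2.imwrite('pics/s4.png',cv2.resize(p['pixels'][100:290,190:400],None,fx=3.5,fy=3.1)[:,:,::-1])
E
```

```text
jig tcp [0.004  0.1593 0.185 ] shift [-0.0045  0.3293  0.0051] rot [ 0.03 -0.39  0.07] F [0.32 0.19 2.23] 4.2167 -0.0037788876817191207
```

View pics/s4.png

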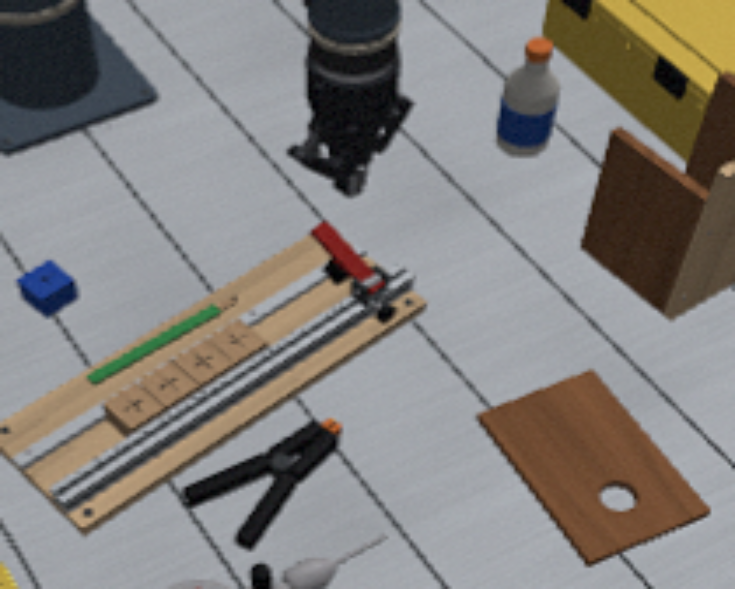

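The red arm has dropped across the rail in this view. I'll check its level again from above later. Now the hand goes to behind the tail.

arm_command([
  {"rx": 0, "ry": -0.4, "rz": 0, "dx": -0.004, "dy": 0.03, "dz": 0, "gripper": 1},
  {"rx": 0, "ry": -0.4, "rz": 0, "dx": -0.004, "dy": 0.06, "dz": 0, "gripper": 1},
  {"rx": 0, "ry": -0.4, "rz": 0, "dx": -0.004, "dy": 0.09, "dz": 0, "gripper": 1},
  {"rx": 0, "ry": -0.4, "rz": 0, "dx": -0.004, "dy": 0.12, "dz": 0, "gripper": 1},
  {"rx": 0, "ry": -0.4, "rz": 0, "dx": -0.004, "dy": 0.15, "dz": 0, "gripper": 1},
  {"rx": 0, "ry": -0.4, "rz": 0, "dx": -0.004, "dy": 0.18, "dz": 0, "gripper": 1},
  {"rx": 0, "ry": -0.4, "rz": 0, "dx": -0.004, "dy": 0.21, "dz": 0, "gripper": 1},
  {"rx": 0, "ry": -0.4, "rz": 0, "dx": -0.004, "dy": 0.24, "dz": 0, "gripper": 1},
  {"rx": 0, "ry": -0.4, "rz": 0, "dx": -0.004, "dy": 0.27, "dz": 0, "gripper": 1},
  {"rx": 0, "ry": -0.4, "rz": 0, "dx": -0.004, "dy": 0.3, "dz": 0, "gripper": 1},
  {"rx": 0, "ry": -0.4, "rz": 0, "dx": -0.004, "dy": 0.329, "dz": 0.005, "gripper": 1},
  {"rx": 0, "ry": -0.4, "rz": 0, "dx": -0.004, "dy": 0.329, "dz": 0.005, "gripper": 1},
])

```text
time: 5.27
eef_pos: [0.5324, -0.2209, 0.176]
tool_rot: [0.996, 0.094, -0.002, 0.001]
contact_force: [-0.2, 0.2, -1.2]
gripper_width: -0.001
```

```bash
python3 - <<'E'
from h import *
go([0,-.17,.028]);p=snapshot('wrist');save(p,'w5');p=snapshot('top');pickle.dump(p,open('top5.pkl','wb'));cv2.imwrite('pics/t5.png',cv2.resize(p['pixels'][180:290,195:395],None,fx=4,fy=4,interpolation=cv2.INTER_CUBIC)[:,:,::-1])
C=cloud(p)
r=p['pixels'].astype(int);rm=(r[...,0]>90)&(r[...,1]<50)&(r[...,2]<50);rm[:,:200]=0;rm[:,250:]=0;rm[:195]=0;rm[255:]=0
Q=np.array([w2j(c) for c in C[rm]]);print(np.round(Q[np.argsort(Q[:,0])][::4],3))
E
```

```text
jig tcp [-0.0007 -0.1744  0.176 ] shift [ 0.0012 -0.0046  0.148 ] rot [ 0.09  0.18 -0.22] F [-0.19  0.18 -1.21] 5.2667 -0.0006165764174310803
[[-0.039  0.152  0.07 ]
 [-0.037  0.162  0.067]
 [-0.035  0.157  0.068]
 [-0.034  0.166  0.064]
 [-0.032  0.161  0.07 ]
 [-0.031  0.168  0.069]
 [-0.029  0.163  0.065]
 [-0.028  0.156  0.067]
 [-0.027  0.165  0.068]
 [-0.025  0.158  0.067]
 [-0.024  0.153  0.065]
 [-0.023  0.16   0.066]
 [-0.021  0.167  0.066]
 [-0.02   0.162  0.067]
 [-0.018  0.156  0.067]
 [-0.017  0.166  0.067]
 [-0.016  0.16   0.072]
 [-0.014  0.153  0.067]
 [-0.013  0.161  0.067]
 [-0.012  0.165  0.065]
 [-0.01   0.16   0.062]
 [-0.009  0.153  0.067]
 [-0.008  0.162  0.069]
 [-0.006  0.155  0.066]
 [-0.005  0.164  0.07 ]
 [-0.004  0.157  0.068]
 [-0.002  0.166  0.067]
 [-0.001  0.156  0.069]
 [ 0.     0.165  0.07 ]
 [ 0.001  0.156  0.066]
 [ 0.003  0.151  0.066]
 [ 0.004  0.156  0.066]
 [ 0.005  0.165  0.067]
 [ 0.007  0.158  0.065]
 [ 0.008  0.152  0.068]
 [ 0.009  0.162  0.071]
 [ 0.011  0.167  0.067]
 [ 0.012  0.161  0.071]
 [ 0.014  0.156  0.067]
 [ 0.015  0.153  0.07 ]
 [ 0.016  0.156  0.066]
 [ 0.018  0.153  0.067]
 [ 0.019  0.16   0.069]
 [ 0.021  0.168  0.067]
 [ 0.022  0.16   0.065]
 [ 0.023  0.155  0.066]
 [ 0.025  0.162  0.067]
 [ 0.025  0.154  0.07 ]
 [ 0.027  0.162  0.066]
 [ 0.04   0.169  0.069]
 [ 0.042  0.164  0.071]]
```

View pics/w5.png

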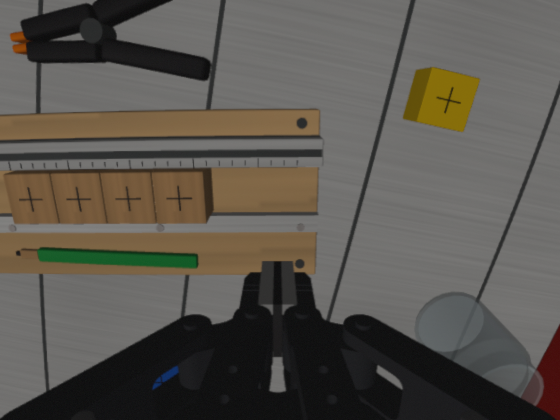

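View pics/t5.png

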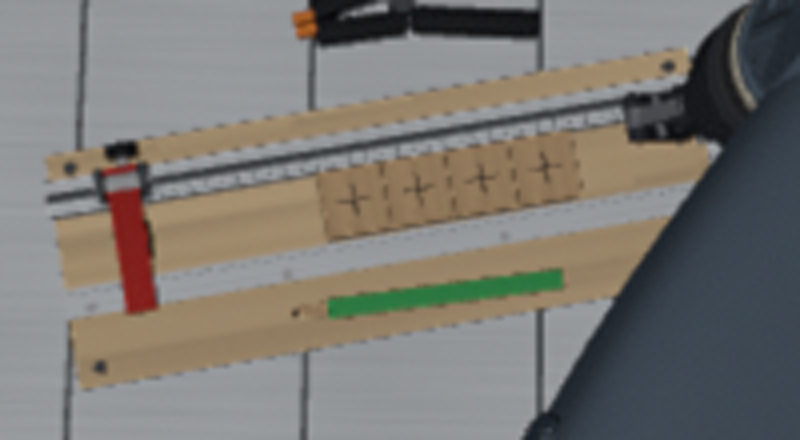

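The stop bar's top is level at 67–68 mm along its whole length, so it is fully down. The hand is behind the tail block, whose rear edge is at about (212,195) in the wrist view. I'll lower it into the channel.

arm_command([
  {"rx": 0, "ry": 0, "rz": 0, "dx": 0.001, "dy": 0, "dz": 0.03, "gripper": 1},
  {"rx": 0, "ry": 0, "rz": 0, "dx": 0.001, "dy": 0, "dz": 0.06, "gripper": 1},
  {"rx": 0, "ry": 0, "rz": 0, "dx": 0.001, "dy": 0, "dz": 0.09, "gripper": 1},
  {"rx": 0, "ry": 0, "rz": 0, "dx": 0.001, "dy": 0, "dz": 0.115, "gripper": 1},
  {"rx": 0, "ry": 0, "rz": 0, "dx": 0.001, "dy": 0, "dz": 0.13, "gripper": 1},
  {"rx": 0, "ry": 0, "rz": 0, "dx": 0.001, "dy": 0, "dz": 0.14, "gripper": 1},
  {"rx": 0, "ry": 0, "rz": 0, "dx": 0.001, "dy": 0, "dz": 0.145, "gripper": 1},
  {"rx": 0, "ry": 0, "rz": 0, "dx": 0.001, "dy": 0, "dz": 0.145, "gripper": 1},
])

```text
time: 6.03
eef_pos: [0.5317, -0.215, 0.031]
tool_rot: [0.995, 0.096, -0.002, -0.002]
contact_force: [0.4, -0.3, 0.0]
gripper_width: -0.004
```

```bash
python3 - <<'E'
from h import *
go([0,-.135,.029]);p=snapshot('scene');cv2.imwrite('pics/s6.png',cv2.resize(p['pixels'][170:290,190:350],None,fx=5,fy=5)[:,:,::-1])
E
```

```text
jig tcp [-0.0003 -0.1685  0.031 ] shift [ 0.0004 -0.0335  0.0021] rot [-0.2   0.26  0.01] F [ 0.43 -0.3   0.05] 6.0333 -0.003974345765692076
```

View pics/s6.png

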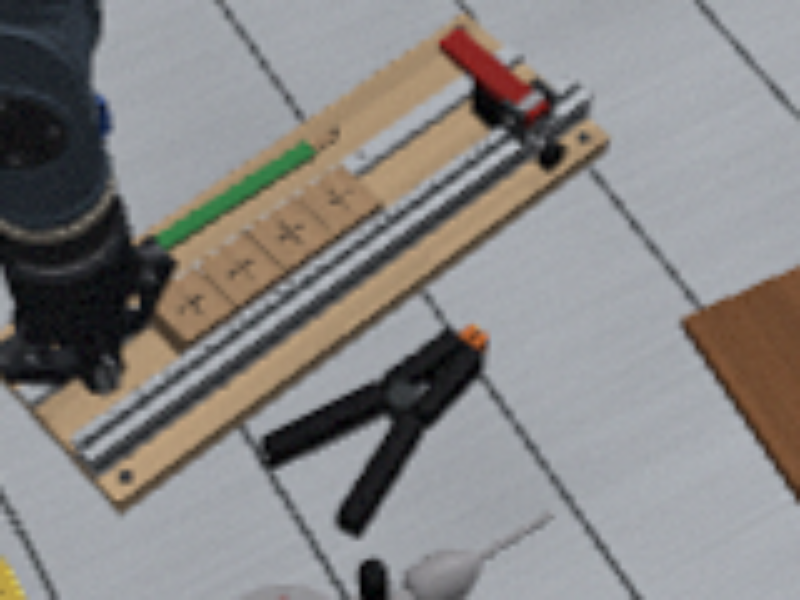

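arm_command([
  {"rx": 0, "ry": 0, "rz": 0, "dx": 0, "dy": -0.004, "dz": 0.002, "gripper": 1},
  {"rx": 0, "ry": 0, "rz": 0, "dx": 0, "dy": -0.008, "dz": 0.002, "gripper": 1},
  {"rx": 0, "ry": 0, "rz": 0, "dx": 0, "dy": -0.012, "dz": 0.002, "gripper": 1},
  {"rx": 0, "ry": 0, "rz": 0, "dx": 0, "dy": -0.016, "dz": 0.002, "gripper": 1},
  {"rx": 0, "ry": 0, "rz": 0, "dx": 0, "dy": -0.02, "dz": 0.002, "gripper": 1},
  {"rx": 0, "ry": 0, "rz": 0, "dx": 0, "dy": -0.024, "dz": 0.002, "gripper": 1},
  {"rx": 0, "ry": 0, "rz": 0, "dx": 0, "dy": -0.028, "dz": 0.002, "gripper": 1},
  {"rx": 0, "ry": 0, "rz": 0, "dx": 0, "dy": -0.032, "dz": 0.002, "gripper": 1},
  {"rx": 0, "ry": 0, "rz": 0, "dx": 0, "dy": -0.036, "dz": 0.002, "gripper": 1},
  {"rx": 0, "ry": 0, "rz": 0, "dx": 0, "dy": -0.04, "dz": 0.002, "gripper": 1},
  {"rx": 0, "ry": 0, "rz": 0, "dx": 0, "dy": -0.044, "dz": 0.002, "gripper": 1},
  {"rx": 0, "ry": 0, "rz": 0, "dx": 0, "dy": -0.048, "dz": 0.002, "gripper": 1},
])

```text
time: 7.08
eef_pos: [0.5234, -0.1683, 0.0305]
tool_rot: [0.995, 0.095, -0.001, -0.001]
contact_force: [0.3, 0.2, 0.4]
gripper_width: 0.002
```

```bash
cat >> h.py <<'E'
def blocks():
    p=snapshot('top');C=cloud(p)
    J=np.array([w2j(c) for c in C.reshape(-1,3)])
    m=(abs(J[:,0])<.018)&(J[:,2]>.047)&(J[:,2]<.059)&(J[:,1]<.149)&(J[:,1]>-.2)
    if m.any():print('block tops y range',np.sort(J[m,1])[[3,-4]].round(4), 'n',m.sum(),'z',np.percentile(J[m,2],[1,50,99]).round(4))
    return p
E
python3 - <<'E'
from h import *
go([0,-.02,.029]);blocks();p=snapshot('scene');cv2.imwrite('pics/s7.png',cv2.resize(p['pixels'][170:290,190:350],None,fx=5,fy=5)[:,:,::-1])
E
```

```text
jig tcp [ 0.0004 -0.1211  0.0305] shift [-0.0004 -0.1011  0.0016] rot [-0.09  0.16 -0.01] F [0.34 0.18 0.43] 7.0833 0.0017888000714782891
block tops y range [-0.0987  0.0522] n 745 z [0.0482 0.0526 0.0574]
```

View pics/s7.png

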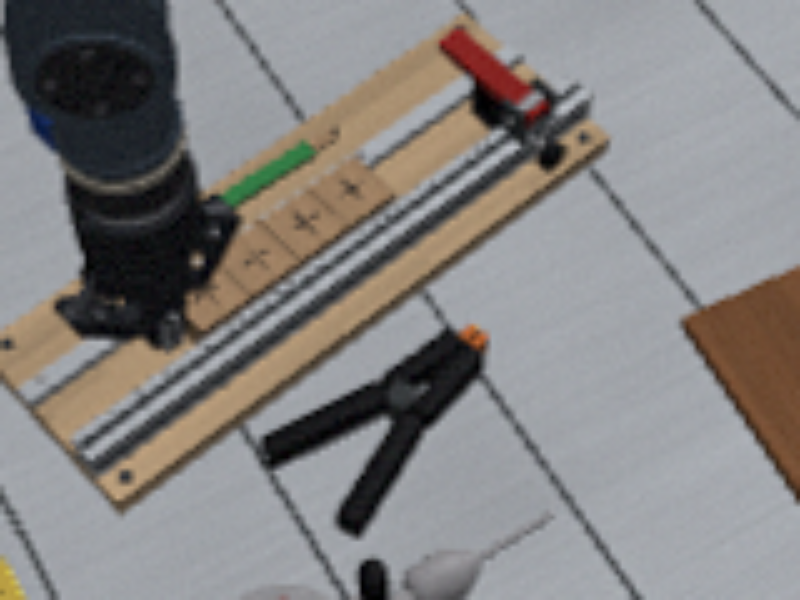

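The row has moved about 12 mm with no gaps. The contact face is about 13 mm ahead of the TCP. I'll continue the push.

arm_command([
  {"rx": 0, "ry": 0, "rz": 0, "dx": 0, "dy": -0.005, "dz": 0.001, "gripper": 1},
  {"rx": 0, "ry": 0, "rz": 0, "dx": 0, "dy": -0.01, "dz": 0.001, "gripper": 1},
  {"rx": 0, "ry": 0, "rz": 0, "dx": 0, "dy": -0.015, "dz": 0.001, "gripper": 1},
  {"rx": 0, "ry": 0, "rz": 0, "dx": 0, "dy": -0.02, "dz": 0.001, "gripper": 1},
  {"rx": 0, "ry": 0, "rz": 0, "dx": 0, "dy": -0.025, "dz": 0.001, "gripper": 1},
  {"rx": 0, "ry": 0, "rz": 0, "dx": 0, "dy": -0.03, "dz": 0.001, "gripper": 1},
  {"rx": 0, "ry": 0, "rz": 0, "dx": 0, "dy": -0.035, "dz": 0.001, "gripper": 1},
  {"rx": 0, "ry": 0, "rz": 0, "dx": 0, "dy": -0.04, "dz": 0.001, "gripper": 1},
  {"rx": 0, "ry": 0, "rz": 0, "dx": 0, "dy": -0.045, "dz": 0.001, "gripper": 1},
  {"rx": 0, "ry": 0, "rz": 0, "dx": 0, "dy": -0.05, "dz": 0.001, "gripper": 1},
  {"rx": 0, "ry": 0, "rz": 0, "dx": 0, "dy": -0.055, "dz": 0.001, "gripper": 1},
  {"rx": 0, "ry": 0, "rz": 0, "dx": 0, "dy": -0.059, "dz": 0.001, "gripper": 1},
])

```text
time: 8.18
eef_pos: [0.5118, -0.1092, 0.0295]
tool_rot: [0.995, 0.096, -0.002, -0.001]
contact_force: [1.1, -1.2, 0.6]
gripper_width: -0.003
```

```bash
python3 - <<'E'
from h import *
go([0,-.023,.029]);blocks();p=snapshot('scene');cv2.imwrite('pics/s8.png',cv2.resize(p['pixels'][170:290,190:350],None,fx=5,fy=5)[:,:,::-1])
E
```

```text
jig tcp [ 0.0003 -0.0609  0.0295] shift [-0.0002 -0.0379  0.0006] rot [-0.16  0.17  0.05] F [ 1.14 -1.21  0.57] 8.1833 -0.00286848574434399
block tops y range [-0.0211  0.1121] n 714 z [0.0481 0.0526 0.0577]
```

View pics/s8.png

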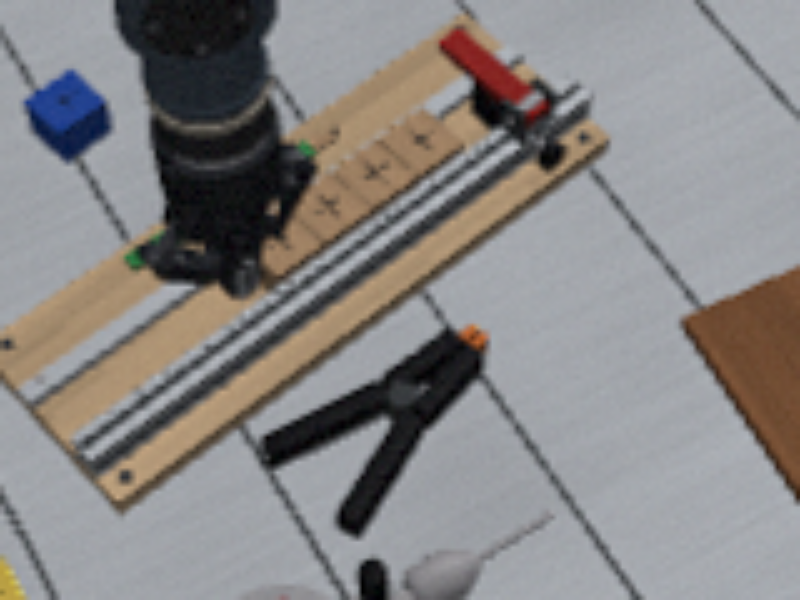

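arm_command([
  {"rx": 0, "ry": 0, "rz": 0, "dx": 0, "dy": -0.004, "dz": 0, "gripper": 1},
  {"rx": 0, "ry": 0, "rz": 0, "dx": 0, "dy": -0.008, "dz": 0, "gripper": 1},
  {"rx": 0, "ry": 0, "rz": 0, "dx": 0, "dy": -0.012, "dz": 0, "gripper": 1},
  {"rx": 0, "ry": 0, "rz": 0, "dx": 0, "dy": -0.016, "dz": 0, "gripper": 1},
  {"rx": 0, "ry": 0, "rz": 0, "dx": 0, "dy": -0.02, "dz": 0, "gripper": 1},
  {"rx": 0, "ry": 0, "rz": 0, "dx": 0, "dy": -0.023, "dz": 0, "gripper": 1},
  {"rx": 0, "ry": 0, "rz": 0, "dx": 0, "dy": -0.026, "dz": 0, "gripper": 1},
  {"rx": 0, "ry": 0, "rz": 0, "dx": 0, "dy": -0.028, "dz": 0, "gripper": 1},
  {"rx": 0, "ry": 0, "rz": 0, "dx": 0, "dy": -0.03, "dz": 0, "gripper": 1},
  {"rx": 0, "ry": 0, "rz": 0, "dx": 0, "dy": -0.032, "dz": 0, "gripper": 1},
  {"rx": 0, "ry": 0, "rz": 0, "dx": 0, "dy": -0.033, "dz": 0, "gripper": 1},
  {"rx": 0, "ry": 0, "rz": 0, "dx": 0, "dy": -0.034, "dz": 0, "gripper": 1},
])

```text
time: 9.28
eef_pos: [0.5051, -0.0754, 0.0295]
tool_rot: [0.995, 0.096, -0.002, -0.002]
contact_force: [0.2, -1.5, -0.2]
gripper_width: 0.004
```

```bash
python3 - <<'E'
from h import *
go([0,-.023,.029]);p=blocks();cv2.imwrite('pics/t9.png',cv2.resize(p['pixels'][180:290,195:395],None,fx=4,fy=4,interpolation=cv2.INTER_CUBIC)[:,:,::-1])
E
```

```text
jig tcp [ 0.0001 -0.0264  0.0295] shift [-0.0001 -0.0034  0.0005] rot [-0.2   0.19  0.09] F [ 0.23 -1.55 -0.17] 9.2833 0.004020289494520184
block tops y range [0.0246 0.1464] n 694 z [0.0481 0.0528 0.0576]
```

View pics/t9.png

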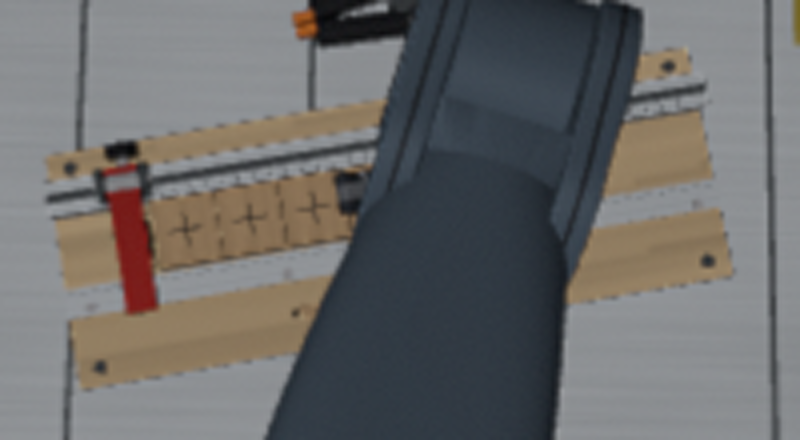

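About 3.5 mm remains. I'll creep in slowly and watch the force.

arm_command([
  {"rx": 0, "ry": 0, "rz": 0, "dx": 0, "dy": -0.001, "dz": 0, "gripper": 1},
  {"rx": 0, "ry": 0, "rz": 0, "dx": 0, "dy": -0.0015, "dz": 0, "gripper": 1},
  {"rx": 0, "ry": 0, "rz": 0, "dx": 0, "dy": -0.002, "dz": 0, "gripper": 1},
  {"rx": 0, "ry": 0, "rz": 0, "dx": 0, "dy": -0.0025, "dz": 0, "gripper": 1},
  {"rx": 0, "ry": 0, "rz": 0, "dx": 0, "dy": -0.003, "dz": 0, "gripper": 1},
  {"rx": 0, "ry": 0, "rz": 0, "dx": 0, "dy": -0.0033, "dz": 0, "gripper": 1},
  {"rx": 0, "ry": 0, "rz": 0, "dx": 0, "dy": -0.0036, "dz": 0, "gripper": 1},
])

```text
time: 9.92
eef_pos: [0.5046, -0.0724, 0.0297]
tool_rot: [0.995, 0.096, -0.002, -0.001]
contact_force: [1.2, -3.8, 0.1]
gripper_width: 0.002
```

```bash
python3 - <<'E'
from h import *
go([0,-.023,.029]);blocks()
E
```

```text
jig tcp [ 0.0002 -0.0234  0.0297] shift [-0.0002 -0.0004  0.0007] rot [-0.11  0.18  0.08] F [ 1.23 -3.81  0.1 ] 9.9167 0.0017952179036706435
block tops y range [0.03   0.1483] n 677 z [0.0483 0.0526 0.0571]
```

Force is rising, possibly contact. I'll push on a bit further in small steps.

arm_command([
  {"rx": 0, "ry": 0, "rz": 0, "dx": 0, "dy": -0.0008, "dz": 0, "gripper": 1},
  {"rx": 0, "ry": 0, "rz": 0, "dx": 0, "dy": -0.0012, "dz": 0, "gripper": 1},
  {"rx": 0, "ry": 0, "rz": 0, "dx": 0, "dy": -0.0016, "dz": 0, "gripper": 1},
  {"rx": 0, "ry": 0, "rz": 0, "dx": 0, "dy": -0.0016, "dz": 0, "gripper": 1},
])

```text
time: 10.3
eef_pos: [0.5048, -0.0723, 0.0301]
tool_rot: [0.995, 0.096, -0.001, 0.001]
contact_force: [0.3, -4.9, -0.2]
gripper_width: -0.002
```

```bash
python3 - <<'E'
from h import *
go([0,-.023,.029]);blocks()
E
```

```text
jig tcp [ 0.0004 -0.0233  0.0301] shift [-0.0004 -0.0004  0.0011] rot [0.09 0.16 0.03] F [ 0.29 -4.91 -0.22] 10.3 -0.0019036943516353277
block tops y range [0.032  0.1481] n 673 z [0.0481 0.0527 0.0577]
```

arm_command([
  {"rx": 0, "ry": 0, "rz": 0, "dx": 0, "dy": -0.002, "dz": 0, "gripper": 1},
  {"rx": 0, "ry": 0, "rz": 0, "dx": 0, "dy": -0.003, "dz": 0, "gripper": 1},
  {"rx": 0, "ry": 0, "rz": 0, "dx": 0, "dy": -0.004, "dz": 0, "gripper": 1},
  {"rx": 0, "ry": 0, "rz": 0, "dx": 0, "dy": -0.004, "dz": 0, "gripper": 1},
])

```text
time: 10.68
eef_pos: [0.5055, -0.0722, 0.031]
tool_rot: [0.995, 0.095, -0.0, 0.005]
contact_force: [1.6, -11.9, -0.3]
gripper_width: -0.0
```

```bash
python3 - <<'E'
from h import *
go([0,-.023,.029]);blocks()
E
```

```text
jig tcp [ 0.001  -0.0233  0.031 ] shift [-0.001  -0.0003  0.002 ] rot [ 0.59  0.11 -0.07] F [  1.61 -11.91  -0.32] 10.6833 -0.00020682793506359153
block tops y range [0.0364 0.1482] n 659 z [0.0479 0.0529 0.0577]
```

The push force rose to 12 N with no advance, so the row is seated. I'll back off gently, straight back.

arm_command([
  {"rx": 0.5, "ry": 0, "rz": 0, "dx": 0, "dy": 0.003, "dz": 0, "gripper": 1},
  {"rx": 0.5, "ry": 0, "rz": 0, "dx": 0, "dy": 0.008, "dz": 0, "gripper": 1},
  {"rx": 0.5, "ry": 0, "rz": 0, "dx": 0, "dy": 0.02, "dz": 0, "gripper": 1},
  {"rx": 0.5, "ry": 0, "rz": 0, "dx": 0, "dy": 0.035, "dz": 0, "gripper": 1},
  {"rx": 0.5, "ry": 0, "rz": 0, "dx": 0, "dy": 0.05, "dz": 0, "gripper": 1},
  {"rx": 0.5, "ry": 0, "rz": 0, "dx": 0, "dy": 0.055, "dz": -0.03, "gripper": 1},
  {"rx": 0.5, "ry": 0, "rz": 0, "dx": 0, "dy": 0.065, "dz": -0.06, "gripper": 1},
  {"rx": 0.5, "ry": 0, "rz": 0, "dx": 0, "dy": 0.085, "dz": -0.09, "gripper": 1},
  {"rx": 0.5, "ry": 0, "rz": 0, "dx": 0, "dy": 0.11, "dz": -0.12, "gripper": 1},
  {"rx": 0.5, "ry": 0, "rz": 0, "dx": 0, "dy": 0.14, "dz": -0.14, "gripper": 1},
  {"rx": 0.5, "ry": 0, "rz": 0, "dx": 0, "dy": 0.17, "dz": -0.15, "gripper": 1},
  {"rx": 0.5, "ry": 0, "rz": 0, "dx": 0, "dy": 0.18, "dz": -0.15, "gripper": 1},
])

```text
time: 11.73
eef_pos: [0.5414, -0.2528, 0.1865]
tool_rot: [0.996, 0.093, 0.002, 0.004]
contact_force: [1.1, 0.1, 0.9]
gripper_width: 0.005
```

```bash
python3 - <<'E'
from h import *
go([0,-.2,.18]);p=blocks();cv2.imwrite('pics/t10.png',cv2.resize(p['pixels'][180:290,195:395],None,fx=4,fy=4,interpolation=cv2.INTER_CUBIC)[:,:,::-1])
p0=pickle.load(open('top1.pkl','rb'))
C=cloud(p)
r=p['pixels'].astype(int);rm=(r[...,0]>90)&(r[...,1]<50)&(r[...,2]<50);rm[:,:200]=0;rm[:,250:]=0;rm[:195]=0;rm[255:]=0
Q=np.array([w2j(c) for c in C[rm]]);print('stop slope',np.polyfit(Q[:,0],Q[:,2],1))
for o in ['pencil','clamp','glue','block_1']:
    for s in outline_of(p,o): print(o,round(s['confidence'],2),np.round(np.median(pts(p,np.argwhere(s['mask'])[:,::-1]),0),3), w2j(np.median(pts(p,np.argwhere(s['mask'])[:,::-1]),0)).round(3))
E
```

```text
jig tcp [ 0.0021 -0.2075  0.1865] shift [-0.0021 -0.0075  0.0064] rot [ 0.43 -0.2  -0.26] F [1.09 0.14 0.89] 11.7333 0.004502700846427455
block tops y range [-0.0106  0.1488] n 927 z [0.0481 0.0528 0.0575]
stop slope [-0.00693176  0.06744538]
pencil 0.63 [ 0.44  -0.087  0.024] [-0.066 -0.026  0.024]
clamp 0.91 [ 0.623 -0.07   0.021] [ 0.117 -0.043  0.021]
glue 0.85 [0.362 0.387 0.103] [-0.052  0.455  0.103]
block_1 0.84 [0.481 0.039 0.052] [-0.001  0.09   0.052]
block_1 0.76 [ 0.324 -0.132  0.034] [-0.188 -0.048  0.034]
block_1 0.72 [0.475 0.078 0.053] [-0.     0.13   0.053]
block_1 0.67 [ 0.499 -0.04   0.053] [0.001 0.01  0.053]
block_1 0.56 [ 0.645 -0.317  0.032] [ 0.092 -0.29   0.032]
block_1 0.51 [ 0.489 -0.     0.053] [-0.001  0.051  0.053]
```

View pics/t10.png

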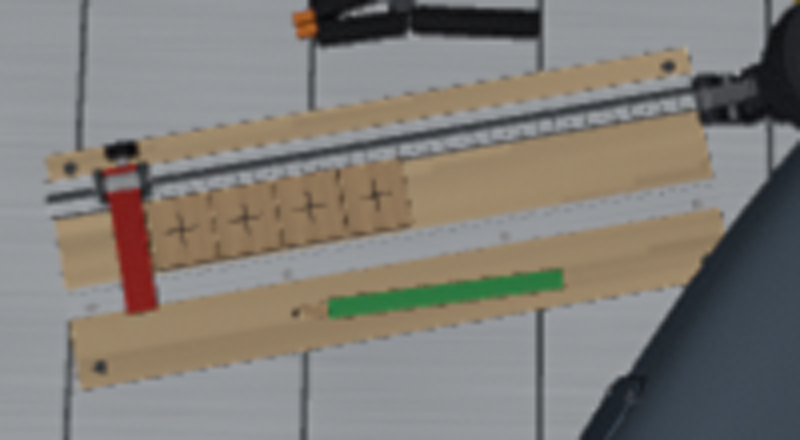

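The row lies closed from y = -11 to +149 mm against the stop, and the stop is level. The pencil is at the same pixels as before, and the hand is clear.

```bash
python3 -c "
from station import *
print(finish_job())"
```

```text
the job is handed in; nothing more can be done
None
```

I swung the red flip stop down with the closed fingertips, then pushed the row about 110 mm from behind the tail block until it seated. The job was handed in at about 12 s; the interface gives no verdict.

**Seating:** at the end of the push the force rose to about 12 N with no further advance. I then backed the hand straight out and up, clear of everything.

**Last checks (jig frame):**
- **Stop:** the bar is level, with a slope of about 0.007 rad.
- **Blocks:** centres measured at y ≈ 130, 90, 51 and 10 mm, and x within 1 mm of the rail centre line. Block tops span y from -11 to +149 mm and sit flat at 53 mm above the bench, with no gaps showing.
- **Bystanders:** the clamp and glue bottle measured within 5 mm of their starting readings. I did not re-measure the bird box, front panel, drill or jar, but the hand never went near them.

**Disagreements:** the pencil's network reading shifted by 12 mm. In the pictures it lies at the same pixels as before, so I put that down to part of it being hidden by the arm. The blue look-alike block's reading also shifted by about 11 mm; I did not check why, but the hand never went near it.

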